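Shut the wide intake of the grinding-dust suction box

ROBOT

A 6-joint arm with a two-finger parallel gripper is mounted at the origin on the work surface. World frame = base frame: x ahead of the robot, y to its left, z up, the work surface at z = 0. Lengths are in m, angles in rad, forces in N, time in s.
With the tool pointing down it reaches from about 0.35 to 0.775 m from the base axis. Payload 7.3 kg.
Tool frame: the origin (TCP) lies on the centre line of the jaws, within the pads' length; the fingertips stand 17 mm ahead of it and the grasp point (between the pads) lies 2 mm behind it (robot.tip_extent is the distance from the TCP to the fingertips, in m); z points along the fingers, y is the line along which they close (so a half turn about z gives the same grasp; the last joint's range is limited). The gripper opens to 92 mm and grips with 3 to 60 N. Pads are 19 mm wide; open, the fingers measure 130 mm over their backs; the gripper's body (75 mm by 190 mm) begins 47 mm behind the grasp point.
Start: joints at [-0.146, 0.342, 1.524, -0, 1.275, -0.146], TCP at [0.525, 0, 0.244] pointing down, gripper open.
Joint ranges: [-2.53, 2.53], [-0.77, 2.02], [0.04, 2.7], [-1, 4.14], [0.28, 2.66], [-3.11, 3.11]. Speed limits (rad/s): [2.57, 2.57, 3.14, 3.14, 3.14, 3.14].

INTERFACE

Orientations are given as [roll, pitch, yaw] about the fixed x, y, z axes, in that order (R = Rz(yaw) Ry(pitch) Rx(roll)).
In Python, from cell import robot gives the robot as it stands.
- The arm moves only by the tool step_arm, never from a script. Its argument "motion" is a list of rows, each a list of 2 entries, a list of its own where there are three numbers: the shift along the tool's x, y, z in units of 60 mm (1.0 is 60 mm), then the turn about the tool's z in rad. In form: [[[x, y, z], spin], ...]. A call has 1 to 10 rows; each row is the pose to reach, as a shift and turn from the pose commanded when the call began, along the tool's axes at that moment; what a row does not reach only later rows make up. A row lasts 1/8 s, in which the tool goes at most 62.5 mm and 10.7 degrees, less where a joint would pass 70% of its speed; a pose out of reach is approached as far as the arm can. A call with a gripper value outside its range is refused whole. "hand" is the closure in counts, from 0 (fully open) to 255 (shut), set as the call begins (left out, the last holds). The fingers move at their own pace and stop on an object; "squeeze" is the grip in N (left out, the last holds). Time passes only in rows, so rows that repeat a pose let the fingers close. It gives the time, the measured TCP pose, the force, the opening and the grip force at its end, in the units of the state.
- robot.observe(): the state, without advancing time (a new reading comes with each control period).
- robot.read_camera(name): name is "scene" or "side" or "wrist"; returns a dict with "pixels" (480x640x3 uint8, red, green, blue), "intrinsics" (3x3 intrinsics, pixels), "xyz" and "rotation" of the camera in the world; the wrist camera has in their place "T_tool_cam" (4x4, takes a point from camera to tool coordinates, whose origin is the TCP and whose axes are the flange's). Camera axes: x right, y up, looking along -z (the intrinsics and any distortion apply to the point x, -y, -z); pixel columns grow to the right and rows downward; lengths in m; the calibration is good to about 2 mm. A picture is of the moment at which its call begins: read the wrist's pose just before it. There is no depth.
- robot.hand_in(): hands the job in; it is judged then, once.
The state is a dict: "time": time; "qpos": joint angles; "qvel": joint speeds; "joint_efforts": joint torques, N m; "tool_pos": TCP position; "tool_rot": TCP orientation; "contact_force": force on the tool from outside, world axes, zero at the start; "torque": the same for the moment, N m; "opening": finger opening in m; "grip_force": force on a finger pad.
Only numpy, scipy, OpenCV 4.12 (cv2) and the standard library are available. Lean on these libraries where they do the work, as an engineer would, in place of code of your own. Each camera call takes 0.05 s, during which the arm holds its last target. There are 200 camera calls.

TASK

The suction box on the bench has two sliding shutters side by side on its top. Shut the wide one, the one with the straight bar grip, by sliding its grip all the way over the opening to the end stop, and let go; leave the small shutter with the round knob where it is.

Things in the scene. Friction and masses are not known exactly. Their poses are not given: they have to be found in the camera images.
- wide_shutter (a joint): travel of the wide shutter in m: 0 = fully open, 0.090 = fully shut against its end stop. It starts 55 to 90 mm short of the stop, slides with about 2.5 N of friction (more when fast) and stays where it is left.
- wide_shutter_grip (a point): centre of the top face of the wide shutter's bar grip: black upright bar 16 mm thick along the slide, 46 mm across it, 43 mm above the blade (lowest 4 mm: a foot 30 x 60 mm), top 130 mm above the bench. x: level sliding direction towards shut; y across; z up. The steel blade (90 x 92 mm) slides over a dark round opening 68 mm across. Nothing within 50 mm rises above the grip's foot by over 10 mm.
- suction_box: grey sheet-steel box fixed to the bench, 260 mm along x, 360 mm along y, 80 mm high; origin at the centre of its underside. Both shutters lie on its top and slide towards its +x to shut, 170 mm apart, centred 85 mm either side of its middle; which is on which side varies. A pipe bend leaves its +x side and goes down into the bench.
- small_shutter_grip (a point): centre of the top face of the small shutter's round black knob, 26 mm across, top 130 mm above the bench; the blade under it is 65 x 56 mm, its opening 42 mm across. Axes as for the wide one. Not to be moved.

How it is judged:
By the outcome, as a careful person would: the job done as asked, in the order asked, and still so for the second after the job is handed in, with the robot touching nothing.
It also fails if it takes over 24 s, if anything falls off the work surface, if the arm or the gripper's body presses on something with over 40 N, if the wrist force passes 120 N, or if a joint passes its speed limit or range.

## Working session

There is one attempt and no reset: what is moved stays moved. The work goes in short steps, Python scripts to look and compute and a tool call to move; the robot and the scene stay as the last step left them, time stands still between calls to the robot, and variables do not carry over. Pictures are saved under pics/ and viewed, at most 10 in all, crops included, and the job is handed in when it is done.

Besides the shell and the picture viewer there is one more tool, called after "Emit:" by a JSON object that holds its "op" and its "data". step_arm: Moves the arm, as the interface text tells. Its arguments: {"type":"object","properties":{"motion":{"type":"array"},"hand":{"type":"number"},"squeeze":{"type":"number"}},"required":["motion"]}

```bash
mkdir -p pics
cat > h.py <<'E'
from cell import robot
import numpy as np, cv2
def snap(n,f):
    s=robot.observe(); c=robot.read_camera(n)
    cv2.imwrite('pics/'+f,c['pixels'][:,:,::-1]); return s,c
E
python3 - <<'E'
from h import *
for n in ['scene','wrist']:
    s,c=snap(n,n+'0.png'); print({k:np.round(v,4).tolist() for k,v in c.items() if k!='pixels'})
print(s)
E
```

```text
{'intrinsics': [[565.9152, 0.0, 306.048], [0.0, 565.9152, 249.7376], [0.0, 0.0, 1.0]], 'xyz': [1.2034, -0.0455, 0.5778], 'rotation': [0.9487, 0.0241, 1.386]}
{'intrinsics': [[416.1405, 0.0, 327.3465], [0.0, 416.1405, 233.379], [0.0, 0.0, 1.0]], 'T_tool_cam': [[-0.0003, 0.9509, 0.3095, 0.086], [1.0, 0.0006, -0.0011, -0.001], [-0.0013, 0.3095, -0.9509, -0.1412], [0.0, 0.0, 0.0, 1.0]]}
{'time': 0.05, 'qpos': array([-1.46012079e-01,  3.42694901e-01,  1.52500509e+00, -1.47030338e-05,
        1.27538667e+00, -1.45975475e-01]), 'qvel': array([-0.00183034, -0.00140163, -0.00300694,  0.00198297, -0.00053703,
        0.0002685 ]), 'joint_efforts': array([ 2.01861942e-03, -4.32425916e+01, -2.44994742e+01,  7.20391120e-02,
        5.23921964e-02, -1.14453607e-05]), 'tool_pos': array([5.24626216e-01, 6.66046801e-05, 2.43063541e-01]), 'tool_rot': array([-3.14011249e+00, -2.03404880e-04,  1.57076386e+00]), 'contact_force': array([0.08781378, 0.17982706, 0.20210093]), 'torque': array([-0.00516987,  0.01057181, -0.02538883]), 'grip_force': 0.0, 'opening': 0.09170631423286409}
```

View pics/scene0.png

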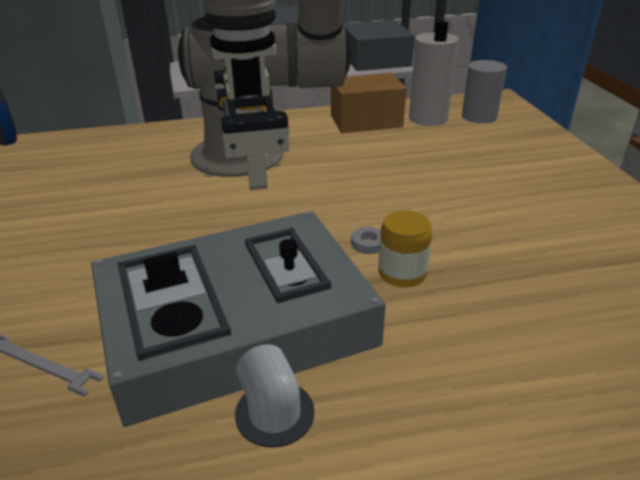

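View pics/wrist0.png

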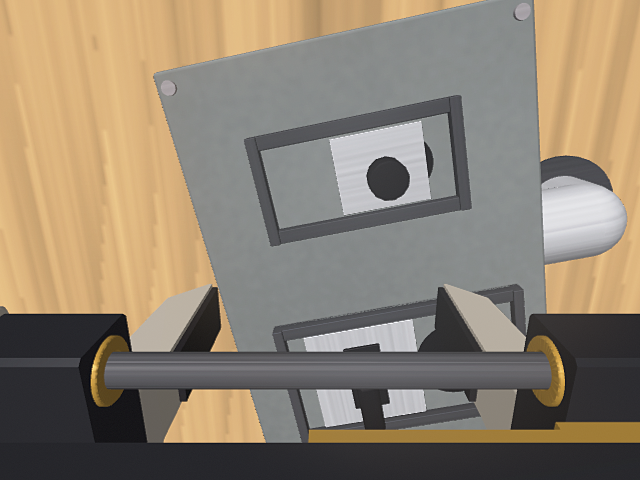

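```bash
cat >> h.py <<'E'
from scipy.spatial.transform import Rotation as R
def ray(c,s,uv,z):
    K=c['intrinsics']; d=np.array([(uv[0]-K[0,2])/K[0,0],-(uv[1]-K[1,2])/K[1,1],-1])
    if 'xyz' in c: o=np.array(c['xyz']); d=R.from_euler('xyz',c['rotation']).apply(d)
    else:
        T=np.array(c['T_tool_cam']); Rt=R.from_euler('xyz',s['tool_rot'])
        o=s['tool_pos']+Rt.apply(T[:3,3]); d=Rt.apply(T[:3,:3]@d)
    return o+d*(z-o[2])/d[2]
E
python3 - <<'E'
from h import *
s,c=snap('scene','scene1.png')
for p in [(93,264),(312,217),(380,303),(114,376)]: print('box s',ray(c,s,p,.08).round(4))
cv2.imwrite('pics/crop.png',cv2.resize(c['pixels'][225:365,100:240,::-1],None,fx=4.2,fy=4.2,interpolation=cv2.INTER_CUBIC))
s,w=snap('wrist','wrist1.png')
for p in [(155,73),(533,0),(264,440),(545,300)]: print('box w',ray(w,s,p,.08).round(4))
for p in [(304,337),(412,320),(426,411)]: print('blade w',ray(w,s,p,.087).round(4))
for p in [(388,178)]: print('knob',ray(w,s,p,.13).round(4))
E
```

```text
box s [ 0.4857 -0.2446  0.08  ]
box s [0.43   0.0969 0.08  ]
box s [0.6592 0.1441 0.08  ]
box s [ 0.718  -0.1944  0.08  ]
box w [0.4062 0.1023 0.08  ]
box w [0.6578 0.1466 0.08  ]
box w [ 0.4658 -0.2123  0.08  ]
box w [ 0.7006 -0.0699  0.08  ]
blade w [ 0.5048 -0.0998  0.087 ]
blade w [ 0.5922 -0.0842  0.087 ]
blade w [ 0.61   -0.1738  0.087 ]
knob [0.5613 0.0391 0.13  ]
```

View pics/crop.png

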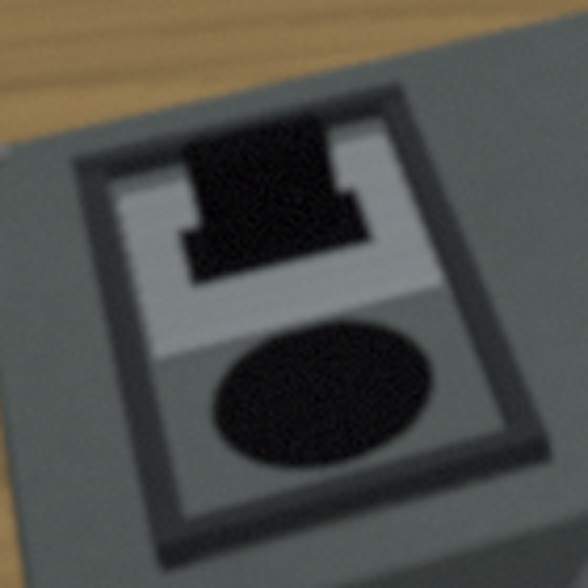

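Emit:
{"op": "step_arm", "data": {"motion": [[[-1.0,0.2,0],-0.06],[[-2.0,0.4,0.2],-0.12],[[-2.8,0.5,0.5],-0.174],[[-3.3,0.5,0.7],-0.174],[[-3.3,0.5,0.7],-0.174],[[-3.3,0.5,0.7],-0.174],[[-3.3,0.5,0.7],-0.174]]}}

```text
time: 1.08
tool_pos: [0.5553, -0.1969, 0.2024]
tool_rot: [3.141, 0.0, 1.746]
contact_force: [-0.1, -0.9, -0.6]
opening: 0.0921
grip_force: 0.0
```

Run:
```python
from h import *
s,c=snap('wrist','wrist2.png'); print(s['time'],s['tool_pos'],s['tool_rot'])
```

```text
1.075 [ 0.55533452 -0.19688822  0.20241618] [3.14067140e+00 4.20288057e-04 1.74618752e+00]
```

View pics/wrist2.png

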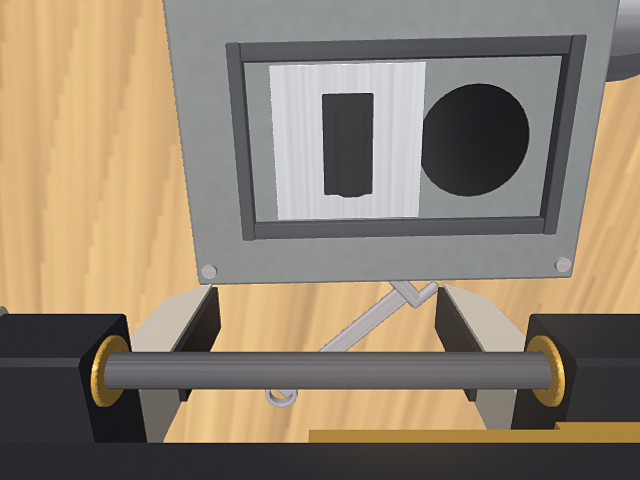

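Run:
```python
from h import *
s,c=snap('wrist','wrist3.png')
p=c['pixels'][85:205,312:384,::-1].astype(float)
cv2.imwrite('pics/crop3.png',cv2.resize(np.clip(p*3,0,255).astype(np.uint8),None,fx=5,fy=5))
for n,z,ps in [('foot',.091,[(322,94),(373,93),(373,194),(324,195)]),('blade',.087,[(271,66),(425,62),(418,217),(278,220)]),('frame',.09,[(228,43),(585,36),(556,233),(243,238)])]:
    q=np.array([ray(c,s,u,z) for u in ps]); print(n,q.mean(0).round(4),np.linalg.norm(q-np.roll(q,-1,0),axis=1).round(4),[np.arctan2(*(b-a)[1::-1]).round(3) for a,b in [(q[0],q[1]),(q[3],q[2])]])
```

```text
foot [ 0.557  -0.1369  0.091 ] [0.0294 0.0593 0.0304 0.0594] [np.float64(0.194), np.float64(0.196)]
blade [ 0.5572 -0.1372  0.087 ] [0.0882 0.0921 0.0898 0.0919] [np.float64(0.2), np.float64(0.197)]
frame [ 0.5892 -0.1306  0.09  ] [0.1987 0.1152 0.201  0.1148] [np.float64(0.193), np.float64(0.191)]
```

View pics/crop3.png

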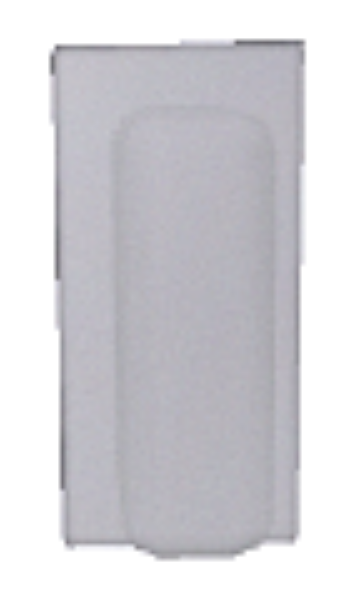

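Emit:
{"op": "step_arm", "data": {"motion": [[[0.5,0.1,0],-0.02],[[0.98,0.2,0.1],-0.02],[[0.98,0.2,0.4],-0.02],[[0.98,0.2,0.8],-0.02],[[0.98,0.2,1.2],-0.02],[[0.98,0.2,1.45],-0.02],[[0.98,0.2,1.45],-0.02],[[0.98,0.2,1.45],-0.02]]}}

```text
time: 2.17
tool_pos: [0.5572, -0.1381, 0.1157]
tool_rot: [3.14, 0.001, 1.765]
contact_force: [-0.4, -0.4, -1.1]
opening: 0.0915
grip_force: 0.0
```

Emit:
{"op": "step_arm", "data": {"motion": [[[0,0,0],0],[[0,0,0],0],[[0,0,0],0],[[0,0,0],0],[[0,0,0],0],[[0,0,0],0],[[0,0,0],0],[[0,0,0],0]], "hand": 255, "squeeze": 15}}

```text
time: 3.18
tool_pos: [0.5567, -0.138, 0.1147]
tool_rot: [3.141, 0.0, 1.765]
contact_force: [2.1, 0.7, -0.6]
opening: 0.0161
grip_force: 1.1
```

Emit:
{"op": "step_arm", "data": {"motion": [[[0,0.1,0],0],[[0,0.22,0],0],[[0,0.34,0],0],[[0,0.46,0],0],[[0,0.58,0],0],[[0,0.7,0],0],[[0,0.82,0],0],[[0,0.94,0],0],[[0,1.05,0],0],[[0,1.05,0],0]]}}

```text
time: 4.42
tool_pos: [0.6196, -0.1255, 0.1147]
tool_rot: [3.14, 0.0, 1.765]
contact_force: [2.4, 1.4, -1.1]
opening: 0.0161
grip_force: 15.0
```

Emit:
{"op": "step_arm", "data": {"motion": [[[0,0.04,0],0],[[0,0.08,0],0],[[0,0.12,0],0],[[0,0.16,0],0],[[0,0.19,0],0],[[0,0.19,0],0],[[0,0.19,0],0]]}}

```text
time: 5.3
tool_pos: [0.6299, -0.1235, 0.1147]
tool_rot: [3.141, -0.0, 1.765]
contact_force: [-1.0, 3.0, 1.2]
opening: 0.0162
grip_force: 15.0
```

Emit:
{"op": "step_arm", "data": {"motion": [[[0,0.03,0],0],[[0,0.05,0],0],[[0,0.05,0],0],[[0,0.05,0],0]]}}

```text
time: 5.8
tool_pos: [0.6327, -0.1229, 0.1147]
tool_rot: [3.141, -0.0, 1.765]
contact_force: [-2.8, 4.1, 2.5]
opening: 0.0158
grip_force: 15.0
```

Emit:
{"op": "step_arm", "data": {"motion": [[[0,0.03,0],0],[[0,0.06,0],0],[[0,0.06,0],0],[[0,0.06,0],0]]}}

```text
time: 6.3
tool_pos: [0.6332, -0.1228, 0.1147]
tool_rot: [-3.135, -0.001, 1.765]
contact_force: [-14.8, 1.4, 9.5]
opening: 0.0161
grip_force: 15.0
```

Emit:
{"op": "step_arm", "data": {"motion": [[[0,0.02,0],0],[[0,0.03,0],0],[[0,0.03,0],0],[[0,0.03,0],0]]}}

```text
time: 6.8
tool_pos: [0.6332, -0.1228, 0.1146]
tool_rot: [-3.131, -0.002, 1.764]
contact_force: [-21.3, 0.3, 12.4]
opening: 0.016
grip_force: 15.0
```

Emit:
{"op": "step_arm", "data": {"motion": [[[0,0,0],0],[[0,0,0],0],[[0,0,0],0],[[0,0,0],0],[[0,0,0],0],[[0,0,0],0],[[0,0,0],0],[[0,0,0],0]], "hand": 0}}

```text
time: 7.8
tool_pos: [0.6379, -0.122, 0.1148]
tool_rot: [3.141, 0.0, 1.765]
contact_force: [0.1, 0.9, 0.1]
opening: 0.0897
grip_force: 0.0
```

Emit:
{"op": "step_arm", "data": {"motion": [[[0,0,-0.3],0],[[0,0,-0.8],0],[[0,0,-1.4],0],[[-0.6,0,-1.8],0],[[-1.2,-0.3,-1.8],0],[[-1.2,-0.3,-1.8],0],[[-1.2,-0.3,-1.8],0]]}}

```text
time: 8.68
tool_pos: [0.6342, -0.1958, 0.2235]
tool_rot: [3.141, -0.0, 1.764]
contact_force: [0.8, 0.7, 0.7]
opening: 0.0918
grip_force: 0.0
```

Run:
```python
from h import *
s,c=snap('wrist','wrist4.png'); print(s['time'],s['tool_pos'],s['contact_force'])
```

```text
8.675 [ 0.63417322 -0.19580977  0.22348891] [0.75971956 0.65692872 0.66580802]
```

View pics/wrist4.png

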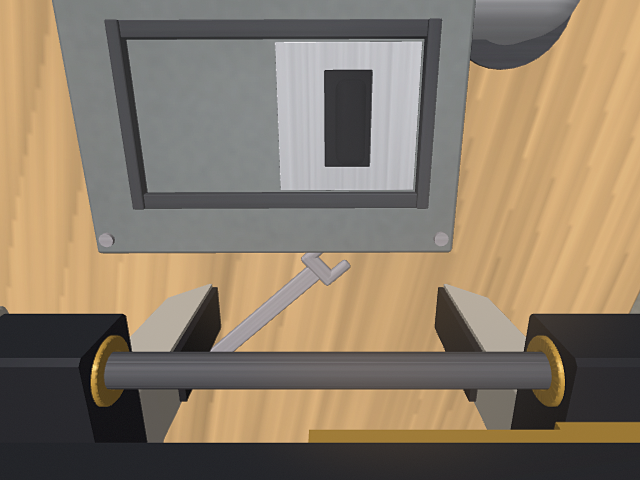

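The blade's right edge (columns 415–424) is against the frame's end bar and the opening is fully covered. The gripper is clear of everything.

```bash
python3 -c "
from cell import robot
print(robot.hand_in())"
```

```text
the job is handed in; nothing more can be done
None
```

The wide shutter is shut against its end stop and released; the small shutter was never touched, and the job was handed in at about 8.7 s.

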